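# Ice the cocktail shaker, close it, and take off only the cap

### The job

Ice the shaker: lift the ice puck out of its mould and lower it into the mouth of the shaker tin before letting it go, then carry the shaker's top over as one piece, the strainer with its cap still on, and seat it fully home in the tin's mouth and let go of it. Then open it for pouring: lift the cap alone straight off, with the strainer staying seated, and finish while still holding the cap in the gripper, level and about a hand's width above the strainer, touching nothing else. Keep the tin standing and leave the other things on the worktop where they are.

Things in the scene. Friction and masses are not known exactly. Their poses are not given: they have to be found in the camera images.
- tin: Open steel shaker tin, round, 105 tall, standing loose on the worktop, 0.4 kg. Outside diameter 62 at the foot, 79 from height 75 up to the rim; wall 2, inner floor 4 above the worktop, mouth about 74 clear. Origin: centre of its underside; z is its axis, up.
- strainer: Steel strainer top (inner lid), round, 0.25 kg, standing upright with the cap on it. Origin: centre of its underside; z: axis, up. By height: plug 0 to 16, diameter 70, chamfered foot, enters the tin's mouth with 2 play all round; flange 16 to 20, diameter 83, rests on the tin's rim when home (origin then 89 above the tin's origin); dome 20 to 38; collar 38 to 56; flat shoulder at 56.
- collar (a point): Middle of the strainer's straight collar, on its axis, 47 above the strainer's origin: 18 tall, diameter 48, between the dome below and the cap above. Grip it here to carry strainer and cap as one. Above it, on the shoulder, stands the perforated neck, diameter 31 and 26 tall, hidden in the cap.
- cap: Steel cap (the outer lid), a cup turned upside down over the strainer's neck, loose, 70 g: 34 tall, outside diameter 40 (37 at the very top), inside about 35, so 2 play all round the neck. Origin: centre of its open lower rim; z is its axis, up. While it is on, its origin is 56 above the strainer's origin. It is clear of the neck once raised 26.
- ice: Round frosted ice puck, diameter 40, 50 tall, 55 g, standing in one of the two cavities of the mould's lower half and 28 proud of it, with 2 play round it. Origin: centre of its underside; z is its axis.
- ice_center (a point): The middle of the ice puck, 25 above the centre of its underside.
- mould: Lower half of a grey ice mould, 122 x 60 x 30, loose, 0.6 kg: two round cups side by side along its x, cavities of diameter 45 and 22 deep at x = -31 and +31; the ice stands in the one at +31, the other is empty. Origin: centre of its underside; z up.
- mould_top: Bystander: upper half of the ice mould, 122 x 60 x 36, two empty cavities upward. Origin: centre of its underside.
- lemon_a: Bystander: lemon, 71 x 53 x 51, lying on the worktop near the front edge. Origin: centre of its underside.
- mint_jar: Bystander: small glass jar of mints with a brass lid, diameter 73, 109 tall, at the back. Origin: centre of its underside.
- froth_cup: Bystander: steel milk cup with a black handle, 82 x 116 x 88, at the back; not part of the shaker. Origin: centre of its underside.
There are look-alikes about, which are no part of the job. What is shaped like the ice but blue is not meant.

How it is judged:
By the outcome, as a careful person would: the job done as asked, in the order asked, and still so for the second after the job is handed in, while the arm keeps its last pose, push and grip.
It also fails if it takes over 58 s, if anything falls off the work surface, if the arm or the gripper's body presses on something with over 40 N, if the wrist force passes 120 N, or if a joint passes its speed limit or range.

### The arm

A 6-joint arm with a two-finger parallel gripper is mounted at the origin on a cart in front of the work surface, level with it; the furniture and walls round the work are solid. World frame = base frame: x ahead of the robot, y to its left, z up, the work surface at z = 0. Lengths are in m, angles in rad, forces in N, time in s.
With the tool pointing down it reaches from about 0.3 to 0.95 m from the base axis. Payload 3.1 kg.
Tool frame: the origin (TCP) lies at the very end of the fingers, on their centre line; the grasp point (between the pads) lies tcp_to_grasp behind it (tcp_to_grasp is the distance from the TCP to the grasp point, in m); z points along the fingers, y is the line along which they close (so a half turn about z gives the same grasp; the last joint's range is limited). The gripper opens to 85 mm and grips with 20 to 120 N. Pads are 22 mm wide; open, the fingers measure 114 mm over their backs; the gripper's body (76 mm by 85 mm) begins 54 mm behind the grasp point. The pads swing forward as they close: fully open they stand 13 mm farther back than shut.
Start: joints at [-1.388, 0.308, 1.634, -0, 1.2, -0.07], TCP at [0.156, -0.605, 0.231] pointing down, gripper open.
Joint ranges: [-3.06, 3.06], [-0.79, 1.96], [0.05, 2.63], [-1.19, 4.34], [0.05, 2.64], [-2.94, 2.94]. Speed limits (rad/s): [2.79, 2.79, 3.14, 3.14, 3.14, 3.14].

### API

Orientations are given as a unit quaternion [w, x, y, z].
In Python, from rig import * gives the robot as it stands.
- The arm moves only by the tool drive_tool, never from a script. Its argument "increments" is a list of rows, each an object of numbers: "dx", "dy", "dz": the shift along the tool's x, y, z in cm; "roll": the turn about the tool's z in degrees; "fingers": the finger opening in cm, from 0 to 8.54. A call has 1 to 20 rows; each row is the pose to reach, as a shift and turn from the pose commanded when the call began, along the tool's axes at that moment; what a row does not reach only later rows make up. A row lasts 1/10 s, in which the tool goes at most 50 mm and 8.59 degrees, less where a joint would pass 70% of its speed; a pose out of reach is approached as far as the arm can. A call with a gripper value outside its range is refused whole. The fingers move at their own pace and stop on an object; the grip force is fixed at half the most. Time passes only in rows, so rows that repeat a pose let the fingers close. It gives the time, the measured TCP pose, the force, the opening and the grip force at its end, in the units of the state.
- get_obs(): the state, without advancing time (a new reading comes with each control period).
- get_image(name): name is "side" or "top" or "wrist"; returns a dict with "frame" (420x560x3 uint8, red, green, blue), "vfov" (degrees; the focal length in pixels is half the picture's height over the tangent of half this angle, whatever the lens; pixels are square), "cx", "cy" (the principal point, pixels), "origin" and "orientation" of the camera in the world; the wrist camera has in their place "hand_eye" (4x4, takes a point from camera to tool coordinates, whose origin is the TCP and whose axes are the flange's). Camera axes: x right, y up, looking along -z (the intrinsics and any distortion apply to the point x, -y, -z); pixel columns grow to the right and rows downward; lengths in m; the calibration is good to about 2 mm. A picture is of the moment at which its call begins: read the wrist's pose just before it. There is no depth.
- hand_in(): hands the job in; it is judged then, once.
The state is a dict: "t": time; "joint_positions": joint angles; "qvel": joint speeds; "tau": joint torques, N m; "tcp_pos": TCP position; "tcp_rot": TCP orientation; "wrist_force": force on the tool from outside, world axes, zero at the start; "torque": the same for the moment, N m; "grip_width": finger opening in m; "finger_force": force on a finger pad.
Only numpy, scipy, OpenCV 4.12 (cv2) and the standard library are available. Lean on these libraries where they do the work, as an engineer would, in place of code of your own. Each camera call takes 0.05 s, during which the arm holds its last target. There are 200 camera calls.

## Working session

There is one attempt and no reset: what is moved stays moved. The work goes in short steps, Python scripts to look and compute and a tool call to move; the robot and the scene stay as the last step left them, time stands still between calls to the robot, and variables do not carry over. Pictures are saved under pics/ and viewed, at most 10 in all, crops included, and the job is handed in when it is done.

Besides the shell and the picture viewer there is one more tool, called after ">>>" as name(argument=value, ...) on one line, values as JSON. drive_tool: Moves the arm, as the interface text tells. Its arguments: {"type":"object","properties":{"increments":{"type":"array","items":{"type":"object","properties":{"dx":{"type":"number"},"dy":{"type":"number"},"dz":{"type":"number"},"roll":{"type":"number"},"fingers":{"type":"number"}}}}},"required":["increments"]}

```bash
ls; mkdir -p pics
cat > h.py <<'E'
from rig import *
import numpy as np, cv2
from scipy.spatial.transform import Rotation as R
def rot(q): return R.from_quat([q[1],q[2],q[3],q[0]])
E
python3 - <<'E'
from h import *
o=get_obs(); print({k:np.round(v,3) for k,v in o.items()})
for n in ("side","top","wrist"):
    d=get_image(n); cv2.imwrite(f"pics/{n}0.png",d["frame"][:,:,::-1]); print(n,{k:np.round(v,4) if not isinstance(v,(str,dict)) else v for k,v in d.items() if k!="frame"})
E
python3 - <<'E'
import rig; print([k for k in dir(rig) if k[0]!='_']); print(getattr(rig,'tcp_to_grasp',None))
import cv2,numpy as np
a=cv2.imread('pics/top0.png');cv2.imwrite('pics/top0b.png',cv2.resize(a,(800,600),interpolation=cv2.INTER_CUBIC))
a=cv2.imread('pics/side0.png');cv2.imwrite('pics/side0b.png',cv2.resize(a,(800,600),interpolation=cv2.INTER_CUBIC))
E
```

```text
['IKError', 'get_image', 'get_obs', 'hand_in', 'tcp_to_grasp']
0.0187
```

View pics/top0b.png

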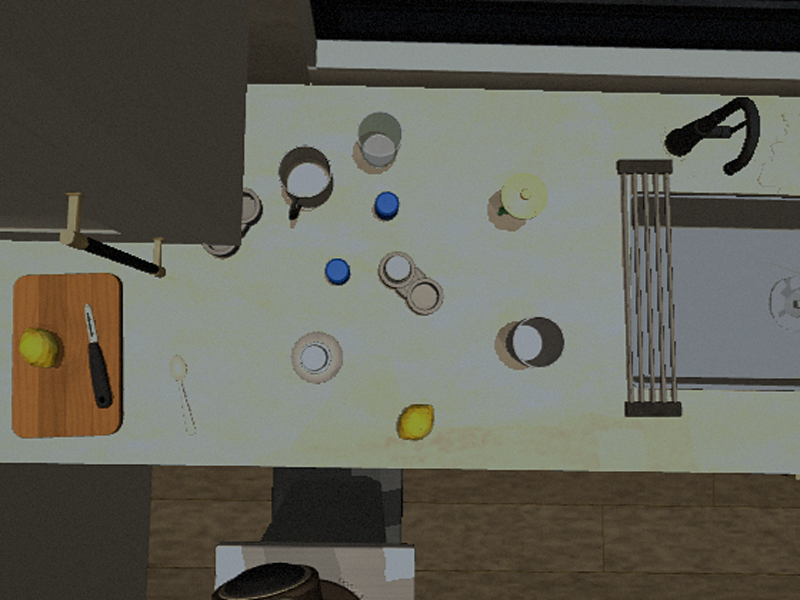

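View pics/side0b.png

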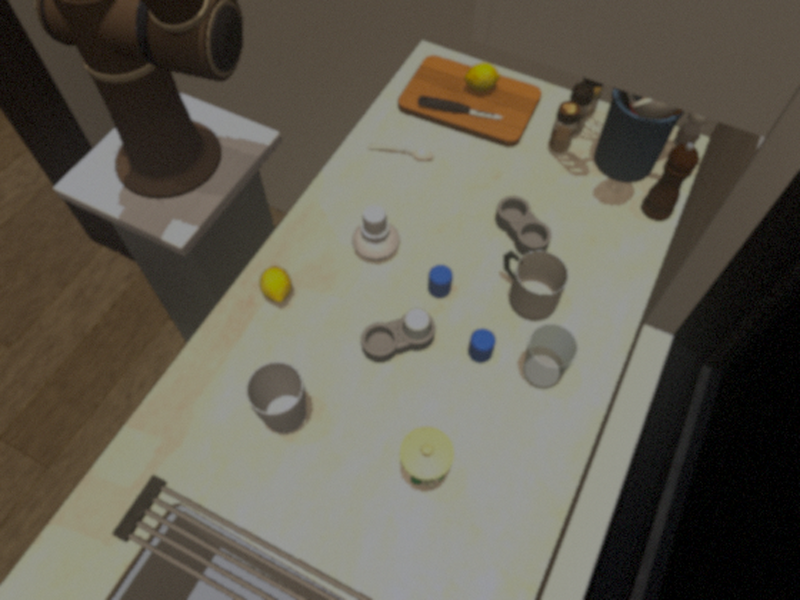

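Top view (800x600): steel tin with its mouth at (537,342), strainer with cap at (315,358), mould with white ice at (397,267) and empty cavity (424,296). Look-alikes: two blue pucks at (387,205) and (337,271), the glass at (380,135), and the handled milk cup at (305,175). White puck in the mould fits the ice; the handleless steel tin fits the tin.

```bash
cat >> h.py <<'E'
def ray(d,u,v,pose=None):
    h=d["frame"].shape[0]; f=h/2/np.tan(np.radians(d["vfov"])/2)
    c=np.array([(u-d["cx"])/f,-(v-d["cy"])/f,-1.])
    if "hand_eye" in d:
        H=d["hand_eye"]; p,q=pose; M=rot(q)
        return p+M.apply(H[:3,3]), M.apply(H[:3,:3]@c)
    return np.array(d["origin"]), rot(d["orientation"]).apply(c)
def onz(d,u,v,z,pose=None):
    o,r=ray(d,u,v,pose); return o+r*(z-o[2])/r[2]
def proj(d,X,pose=None):
    h=d["frame"].shape[0]; f=h/2/np.tan(np.radians(d["vfov"])/2)
    if "hand_eye" in d:
        p,q=pose; H=d["hand_eye"]; t=rot(q).inv().apply(np.asarray(X)-p); c=(t-H[:3,3])@H[:3,:3]
    else: c=rot(d["orientation"]).inv().apply(np.asarray(X)-d["origin"])
    return np.stack([d["cx"]-f*c[...,0]/c[...,2],d["cy"]+f*c[...,1]/c[...,2]],-1)
E
python3 - <<'E'
from h import *
t=get_image("top");s=get_image("side");k=.7
print([k for k in t])
for n,z,a,b in (("ice",.058,(397,267),(418,320)),("tin",.105,(537,342),(276,385)),("cap",.09,(314,358),(374,213)),("cav",.03,(424,296),(380,341)),("flange",.02,(317,357),(376,240)),("blue1",.05,(387,204),(483,340)),("blue2",.05,(337,270),(440,275)),("mint?",.088,(523,196),(427,450)),("lemon",.025,(416,422),(276,285)),("cup",.088,(305,174),(540,274)),("glass",.1,(380,133),(552,347))):
    print(n,onz(t,a[0]*k,a[1]*k,z).round(3),onz(s,b[0]*k,b[1]*k,z).round(3))
im=t["frame"][:,:,::-1]
E
```

```text
['frame', 'vfov', 'cx', 'cy', 'origin', 'orientation']
ice [ 0.596 -0.122  0.058] [ 0.601 -0.126  0.058]
tin [ 0.481 -0.333  0.105] [ 0.484 -0.332  0.105]
cap [0.451 0.002 0.09 ] [0.453 0.004 0.09 ]
cav [ 0.553 -0.168  0.03 ] [ 0.558 -0.173  0.03 ]
flange [0.452 0.003 0.02 ] [0.456 0.001 0.02 ]
blue1 [ 0.698 -0.105  0.05 ] [ 0.703 -0.107  0.05 ]
blue2 [ 0.59  -0.027  0.05 ] [ 0.593 -0.031  0.05 ]
mint? [ 0.708 -0.315  0.088] [ 0.708 -0.312  0.088]
lemon [ 0.352 -0.158  0.025] [ 0.355 -0.159  0.025]
cup [0.735 0.024 0.088] [0.739 0.019 0.088]
glass [ 0.798 -0.091  0.1  ] [ 0.801 -0.098  0.1  ]
```

```bash
cat >> h.py <<'E'
def go(X):
    o=get_obs(); print("d cm",(rot(o["tcp_rot"]).inv().apply(np.array(X)-o["tcp_pos"])*100).round(2),"tcp",o["tcp_pos"].round(4),"F",np.round(o["wrist_force"],1),"t",round(float(o["t"]),2))
E
python3 -c "
from h import *
go((.598,-.124,.19))"
```

```text
d cm [ 54.8  -35.49   4.11] tcp [ 0.1562 -0.6047  0.2306] F [-0.3 -0.2 -0.6] t 0.25
```

>>> drive_tool(increments=[{"dx": 1.4, "dy": -0.9, "dz": 0.1}, {"dx": 4, "dy": -2.6, "dz": 0.3}, {"dx": 7.5, "dy": -4.9, "dz": 0.5}, {"dx": 11.5, "dy": -7.4, "dz": 0.8}, {"dx": 15.5, "dy": -10, "dz": 1.1}, {"dx": 19.5, "dy": -12.6, "dz": 1.4}, {"dx": 23.5, "dy": -15.2, "dz": 1.7}, {"dx": 27.5, "dy": -17.8, "dz": 2}, {"dx": 31.5, "dy": -20.4, "dz": 2.3}, {"dx": 35.5, "dy": -23, "dz": 2.6}, {"dx": 39.5, "dy": -25.6, "dz": 2.9}, {"dx": 43.5, "dy": -28.2, "dz": 3.2}, {"dx": 47.3, "dy": -30.6, "dz": 3.5}, {"dx": 50.6, "dy": -32.8, "dz": 3.8}, {"dx": 53, "dy": -34.3, "dz": 4}, {"dx": 54.4, "dy": -35.2, "dz": 4.1}, {"dx": 54.8, "dy": -35.5, "dz": 4.1}, {"dx": 54.8, "dy": -35.5, "dz": 4.1}, {"dx": 54.8, "dy": -35.5, "dz": 4.1}])

```text
invalid input at $.increments[0]: expected keys dx, dy, dz, roll, fingers
```

Run:
```python
from h import *
o=get_obs();d=get_image("wrist");p=(o["tcp_pos"],o["tcp_rot"])
print(p,o["t"],o["joint_positions"].round(2),proj(d,[[.598,-.124,.058],[.5555,-.17,.03]],p).round(0))
np.savez("w1.npz",frame=d["frame"],p=p[0],q=p[1])
cv2.imwrite("pics/w1.png",cv2.resize(d["frame"][:,:,::-1],(800,600),interpolation=cv2.INTER_CUBIC))
```

```text
(array([ 0.15619807, -0.60474515,  0.23063574]), array([-5.83032241e-04,  9.92024537e-01,  1.26043547e-01, -3.60385267e-05])) 0.25 [-1.39  0.31  1.63 -0.    1.2  -0.07] [[-474. -951.]
 [-266. -645.]]
```

View pics/w1.png

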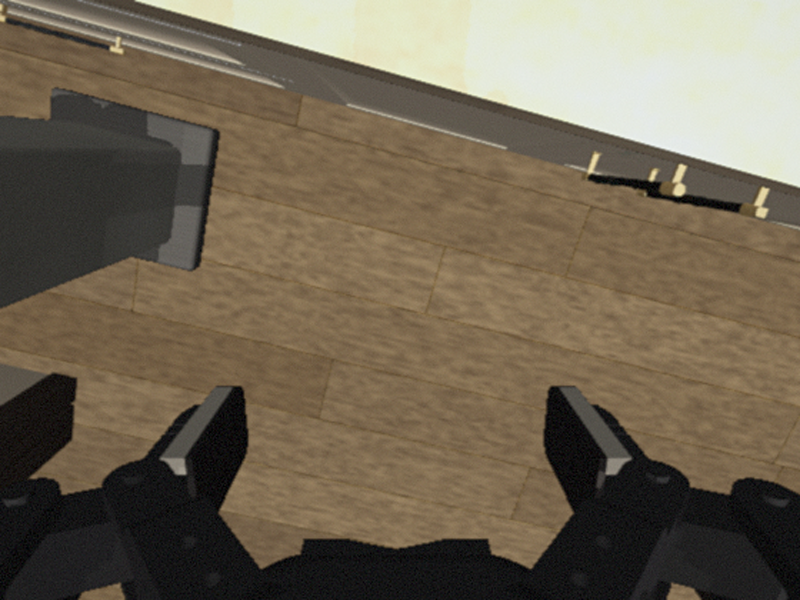

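The move was refused because every row needs all the keys. The wrist picture therefore shows only the floor from the start pose, with the open fingers at (205,440) and (590,440). I'll resend with full rows.

>>> drive_tool(increments=[{"dx": 1.4, "dy": -0.9, "dz": 0.1, "roll": 0, "fingers": 8.5}, {"dx": 4, "dy": -2.6, "dz": 0.3, "roll": 0, "fingers": 8.5}, {"dx": 7.5, "dy": -4.9, "dz": 0.5, "roll": 0, "fingers": 8.5}, {"dx": 11.5, "dy": -7.4, "dz": 0.8, "roll": 0, "fingers": 8.5}, {"dx": 15.5, "dy": -10, "dz": 1.1, "roll": 0, "fingers": 8.5}, {"dx": 19.5, "dy": -12.6, "dz": 1.4, "roll": 0, "fingers": 8.5}, {"dx": 23.5, "dy": -15.2, "dz": 1.7, "roll": 0, "fingers": 8.5}, {"dx": 27.5, "dy": -17.8, "dz": 2, "roll": 0, "fingers": 8.5}, {"dx": 31.5, "dy": -20.4, "dz": 2.3, "roll": 0, "fingers": 8.5}, {"dx": 35.5, "dy": -23, "dz": 2.6, "roll": 0, "fingers": 8.5}, {"dx": 39.5, "dy": -25.6, "dz": 2.9, "roll": 0, "fingers": 8.5}, {"dx": 43.5, "dy": -28.2, "dz": 3.2, "roll": 0, "fingers": 8.5}, {"dx": 47.3, "dy": -30.6, "dz": 3.5, "roll": 0, "fingers": 8.5}, {"dx": 50.6, "dy": -32.8, "dz": 3.8, "roll": 0, "fingers": 8.5}, {"dx": 53, "dy": -34.3, "dz": 4, "roll": 0, "fingers": 8.5}, {"dx": 54.4, "dy": -35.2, "dz": 4.1, "roll": 0, "fingers": 8.5}, {"dx": 54.8, "dy": -35.5, "dz": 4.1, "roll": 0, "fingers": 8.5}, {"dx": 54.8, "dy": -35.5, "dz": 4.1, "roll": 0, "fingers": 8.5}])

```text
t: 2.1
tcp_pos: [0.5977, -0.124, 0.1902]
tcp_rot: [0.0, 0.992, 0.127, -0.0]
wrist_force: [-0.1, -0.0, 0.2]
grip_width: 0.0849
finger_force: 0.0
```

```bash
cat >> h.py <<'E'
def snap(name):
    o=get_obs();d=get_image("wrist");p=(o["tcp_pos"],o["tcp_rot"])
    cv2.imwrite(f"pics/{name}.png",cv2.resize(d["frame"][:,:,::-1],(800,600),interpolation=cv2.INTER_CUBIC))
    return d,p
def load(name,p,d):  # not used
    pass
E
python3 - <<'E'
from h import *
d,p=snap("w2");o=get_obs()
print(p,o["t"],o["joint_positions"].round(2),proj(d,[[.598,-.124,.058],[.5555,-.17,.03]],p).round(0)/.7)
E
```

```text
(array([ 0.59774586, -0.12400914,  0.1902113 ]), array([ 4.65468838e-05,  9.91965186e-01,  1.26510595e-01, -3.70300892e-04])) 2.15 [-0.28  0.32  1.7  -0.    1.12  1.04] [[398.57142857 284.28571429]
 [450.         352.85714286]]
```

View pics/w2.png

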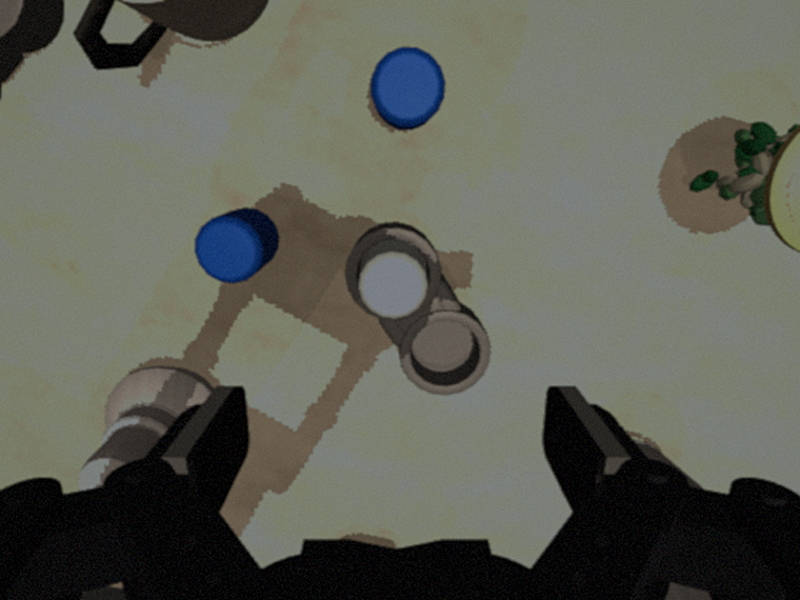

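White puck in the mould at (395,284), the empty cavity at (443,345), and blue look-alikes at (408,87) and (235,245). The white puck standing in the mould's cavity is the ice.

Run:
```python
from h import *
d,p=snap("w3")
im=d["frame"].astype(int); 
print(im[199,277],im[170,277],im[165,250])
m=((im.min(2)>120)).astype(np.uint8)
m[:, :238]=0; m[:,310:]=0; m[:165]=0; m[232:]=0
n,l,s,c=cv2.connectedComponentsWithStats(m); i=l[199,277]; print(s[i],c[i])
cs,_=cv2.findContours((l==i).astype(np.uint8),0,1); e=cv2.fitEllipse(max(cs,key=len)); print(e)
X=onz(d,*e[0],.058,p); print(X)
go((X[0],X[1],.036))
f=210/np.tan(np.radians(d["vfov"]/2));print(f, 'fingertip width chk')
cv2.imwrite("pics/ice_crop.png",cv2.resize(d["frame"][140:290,200:400,::-1],(800,600),interpolation=cv2.INTER_CUBIC))
```

```text
[122 128 135] [53 52 48] [84 71 59]
[ 253  179   43   41 1200] [273.89666667 198.90166667]
((273.9906311035156, 199.03321838378906), (40.02334213256836, 40.960323333740234), 91.92192840576172)
[ 0.59678015 -0.12126391  0.058     ]
d cm [ 0.07 -0.39 15.43] tcp [ 0.5972 -0.1252  0.1903] F [-0.6 -0.   0.5] t 2.2
353.77131990190634 fingertip width chk
```

View pics/ice_crop.png

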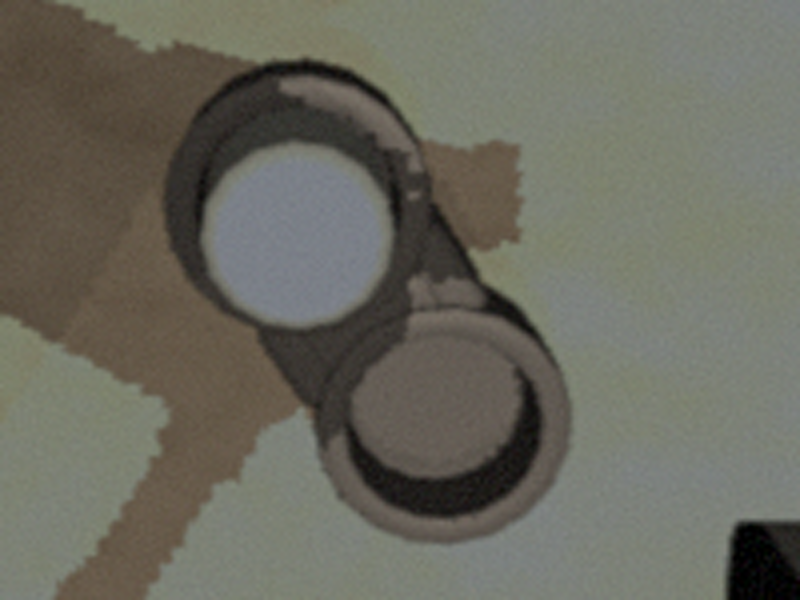

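>>> drive_tool(increments=[{"dx": 0, "dy": -0.1, "dz": 1, "roll": 0, "fingers": 8.5}, {"dx": 0, "dy": -0.22, "dz": 3, "roll": 0, "fingers": 8.5}, {"dx": 0, "dy": -0.22, "dz": 5.5, "roll": 0, "fingers": 8.5}, {"dx": 0, "dy": -0.22, "dz": 8.5, "roll": 0, "fingers": 8.5}, {"dx": 0, "dy": -0.22, "dz": 11.5, "roll": 0, "fingers": 8.5}, {"dx": 0, "dy": -0.22, "dz": 13.5, "roll": 0, "fingers": 8}, {"dx": 0, "dy": -0.22, "dz": 15, "roll": 0, "fingers": 7}, {"dx": 0, "dy": -0.22, "dz": 15.6, "roll": 0, "fingers": 6}, {"dx": 0, "dy": -0.22, "dz": 15.6, "roll": 0, "fingers": 5.2}, {"dx": 0, "dy": -0.22, "dz": 15.6, "roll": 0, "fingers": 4.8}, {"dx": 0, "dy": -0.22, "dz": 15.6, "roll": 0, "fingers": 4.4}, {"dx": 0, "dy": -0.22, "dz": 15.6, "roll": 0, "fingers": 4}, {"dx": 0, "dy": -0.22, "dz": 15.6, "roll": 0, "fingers": 3.5}, {"dx": 0, "dy": -0.22, "dz": 15.6, "roll": 0, "fingers": 3.2}, {"dx": 0, "dy": -0.22, "dz": 15.6, "roll": 0, "fingers": 3.2}])

```text
t: 3.7
tcp_pos: [0.599, -0.1225, 0.0362]
tcp_rot: [0.001, 0.992, 0.126, 0.001]
wrist_force: [-0.3, 0.3, 6.1]
grip_width: 0.0374
finger_force: 60.4
```

>>> drive_tool(increments=[{"dx": 0, "dy": 0, "dz": -0.2, "roll": 0, "fingers": 3.2}, {"dx": 0, "dy": 0, "dz": -0.8, "roll": 0, "fingers": 3.2}, {"dx": 0, "dy": 0, "dz": -2, "roll": 0, "fingers": 3.2}, {"dx": 0, "dy": 0, "dz": -3.5, "roll": 0, "fingers": 3.2}, {"dx": 0, "dy": 0, "dz": -5.5, "roll": 0, "fingers": 3.2}, {"dx": 0, "dy": 0, "dz": -8, "roll": 0, "fingers": 3.2}, {"dx": 0, "dy": 0, "dz": -11, "roll": 0, "fingers": 3.2}, {"dx": 0, "dy": 0, "dz": -14, "roll": 0, "fingers": 3.2}, {"dx": 0, "dy": 0, "dz": -16, "roll": 0, "fingers": 3.2}, {"dx": 0, "dy": 0, "dz": -16.5, "roll": 0, "fingers": 3.2}])

```text
t: 4.7
tcp_pos: [0.5997, -0.1228, 0.2041]
tcp_rot: [0.001, 0.992, 0.126, 0.003]
wrist_force: [0.5, -0.7, 0.3]
grip_width: 0.0375
finger_force: 60.4
```

Run:
```python
from h import *
d,p=snap("w4"); go((.4825,-.3325,.21))
t=get_image("top")
a=cv2.resize(t["frame"][150:290,190:400,::-1],(800,533),interpolation=cv2.INTER_CUBIC)
b=cv2.resize(d["frame"][...,::-1],(400,300))
cv2.imwrite("pics/c4.png",np.vstack([cv2.resize(a,(450,300)),np.pad(b,((0,0),(0,50),(0,0)))]))
```

```text
d cm [-16.54  17.4   -0.73] tcp [ 0.5992 -0.1227  0.203 ] F [ 0.1 -0.5 -0.4] t 4.75
```

View pics/c4.png

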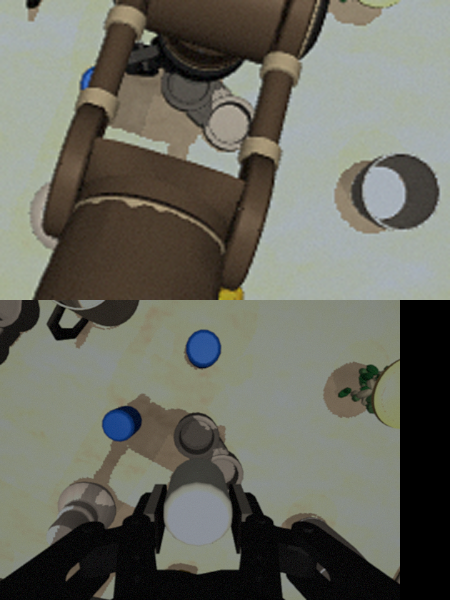

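The ice is held upright in the fingers, both mould cavities are now empty, and the mould hasn't moved.

>>> drive_tool(increments=[{"dx": -0.6, "dy": 0.6, "dz": 0, "roll": 0, "fingers": 3.2}, {"dx": -2, "dy": 2.1, "dz": 0, "roll": 0, "fingers": 3.2}, {"dx": -4, "dy": 4.2, "dz": 0, "roll": 0, "fingers": 3.2}, {"dx": -6.4, "dy": 6.7, "dz": 0, "roll": 0, "fingers": 3.2}, {"dx": -8.8, "dy": 9.3, "dz": 0, "roll": 0, "fingers": 3.2}, {"dx": -11.2, "dy": 11.8, "dz": 0, "roll": 0, "fingers": 3.2}, {"dx": -13.4, "dy": 14.1, "dz": 0, "roll": 0, "fingers": 3.2}, {"dx": -15.2, "dy": 16, "dz": 0, "roll": 0, "fingers": 3.2}, {"dx": -16.2, "dy": 17, "dz": 0, "roll": 0, "fingers": 3.2}, {"dx": -16.54, "dy": 17.4, "dz": 0, "roll": 0, "fingers": 3.2}, {"dx": -16.54, "dy": 17.4, "dz": 0, "roll": 0, "fingers": 3.2}])

```text
t: 5.9
tcp_pos: [0.4804, -0.3319, 0.1984]
tcp_rot: [-0.001, 0.992, 0.126, -0.0]
wrist_force: [-0.1, 0.0, -0.5]
grip_width: 0.0375
finger_force: 60.4
```

Run:
```python
from h import *
d,p=snap("w5"); go((.4825,-.3325,.108))
cv2.imwrite("pics/w5s.png",d["frame"][:,:,::-1])
a=np.linspace(0,2*np.pi,24)
im=d["frame"][:,:,::-1].copy()
for x,y in proj(d,np.stack([.4825+.0395*np.cos(a),-.3325+.0395*np.sin(a),0*a+.105],-1),p): cv2.circle(im,(int(round(x)),int(round(y))),1,(0,0,255),-1)
cv2.imwrite("pics/w5b.png",cv2.resize(im,(800,600)))
```

```text
d cm [0.13 0.16 9.07] tcp [ 0.4809 -0.3314  0.1987] F [0.2 0.2 0. ] t 5.95
```

View pics/w5b.png

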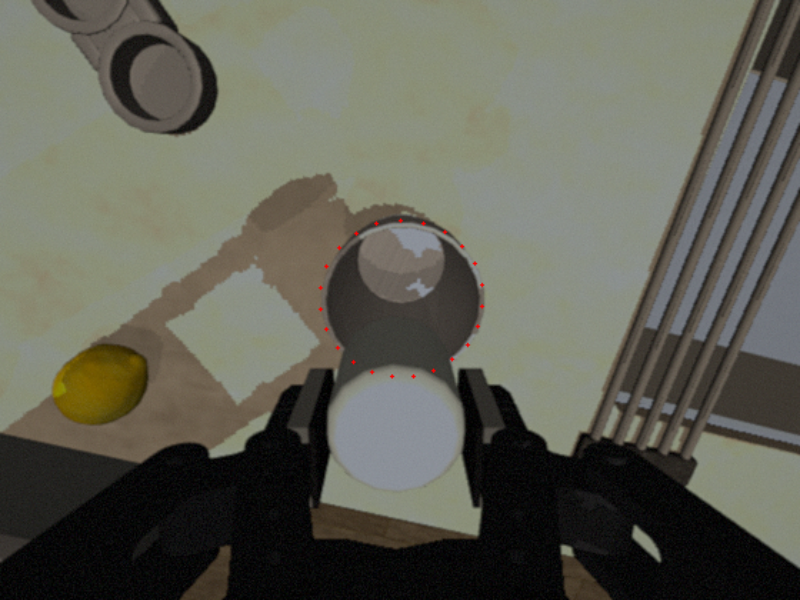

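The tin's rim at about (404,300) sits on the predicted circle, and the ice is held above the mouth. Next: lower 9 cm and release.

>>> drive_tool(increments=[{"dx": 0.1, "dy": 0.1, "dz": 0.6, "roll": 0, "fingers": 3.2}, {"dx": 0.13, "dy": 0.16, "dz": 2, "roll": 0, "fingers": 3.2}, {"dx": 0.13, "dy": 0.16, "dz": 4, "roll": 0, "fingers": 3.2}, {"dx": 0.13, "dy": 0.16, "dz": 6, "roll": 0, "fingers": 3.2}, {"dx": 0.13, "dy": 0.16, "dz": 7.6, "roll": 0, "fingers": 3.2}, {"dx": 0.13, "dy": 0.16, "dz": 8.6, "roll": 0, "fingers": 3.2}, {"dx": 0.13, "dy": 0.16, "dz": 9, "roll": 0, "fingers": 3.2}, {"dx": 0.13, "dy": 0.16, "dz": 9, "roll": 0, "fingers": 3.2}])

```text
t: 6.75
tcp_pos: [0.4825, -0.333, 0.1087]
tcp_rot: [-0.0, 0.992, 0.126, -0.0]
wrist_force: [0.1, 0.1, -0.3]
grip_width: 0.0377
finger_force: 60.4
```

>>> drive_tool(increments=[{"dx": 0, "dy": 0, "dz": 0, "roll": 0, "fingers": 5}, {"dx": 0, "dy": 0, "dz": 0, "roll": 0, "fingers": 6.5}, {"dx": 0, "dy": 0, "dz": 0, "roll": 0, "fingers": 8.5}, {"dx": 0, "dy": 0, "dz": 0, "roll": 0, "fingers": 8.5}, {"dx": 0, "dy": 0, "dz": -2, "roll": 0, "fingers": 8.5}, {"dx": 0, "dy": 0, "dz": -5, "roll": 0, "fingers": 8.5}, {"dx": 0, "dy": 0, "dz": -8.5, "roll": 0, "fingers": 8.5}, {"dx": 0, "dy": 0, "dz": -11, "roll": 0, "fingers": 8.5}, {"dx": 0, "dy": 0, "dz": -12, "roll": 0, "fingers": 8.5}, {"dx": 0, "dy": 0, "dz": -12, "roll": 0, "fingers": 8.5}])

```text
t: 7.75
tcp_pos: [0.4835, -0.3341, 0.2313]
tcp_rot: [0.001, 0.992, 0.126, 0.001]
wrist_force: [-0.4, -0.2, -0.4]
grip_width: 0.0849
finger_force: 0.0
```

Run:
```python
from h import *
d,p=snap("w6"); go((.4525,.003,.23))
a=np.linspace(0,2*np.pi,24)
im=d["frame"][:,:,::-1].copy(); np.savez("w6.npz",f=im,p=p[0],q=p[1])
for r in (.0375,.0395):
  for x,y in proj(d,np.stack([.4825+r*np.cos(a),-.3325+r*np.sin(a),0*a+.105],-1),p): im[int(round(y)),int(round(x))]=(0,0,255)
cv2.imwrite("pics/w6b.png",cv2.resize(im[130:340,140:420],(800,600),interpolation=cv2.INTER_NEAREST))
```

```text
d cm [  5.5  -33.31  -0.08] tcp [ 0.4826 -0.3333  0.2293] F [-0.7  0.2 -1. ] t 7.8
```

View pics/w6b.png

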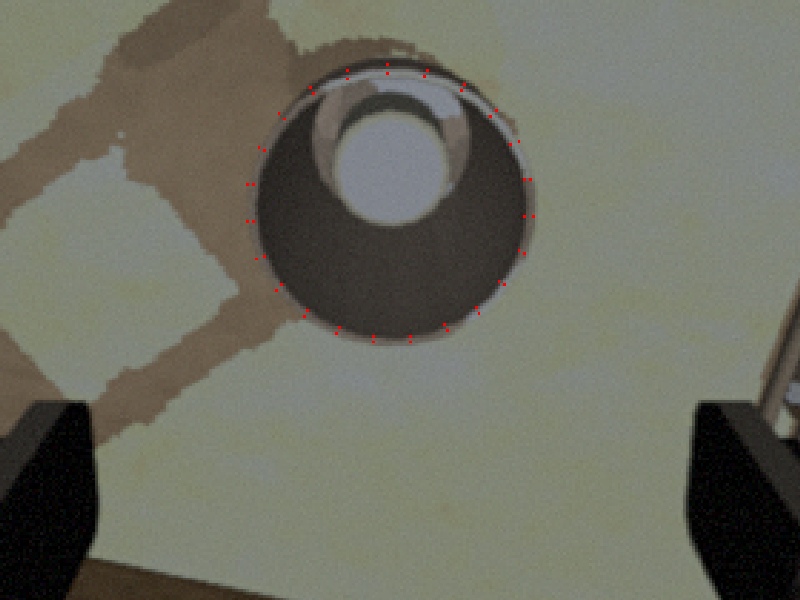

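The ice stands upright inside the tin, rim centre at crop (392,203). Now on to the strainer, viewed in the same camera geometry so that calibration bias cancels.

>>> drive_tool(increments=[{"dx": 0.1, "dy": -0.8, "dz": 0, "roll": 0, "fingers": 8.5}, {"dx": 0.4, "dy": -2.6, "dz": 0, "roll": 0, "fingers": 8.5}, {"dx": 0.9, "dy": -5.3, "dz": 0, "roll": 0, "fingers": 8.5}, {"dx": 1.5, "dy": -8.8, "dz": 0, "roll": 0, "fingers": 8.5}, {"dx": 2.1, "dy": -12.5, "dz": 0, "roll": 0, "fingers": 8.5}, {"dx": 2.7, "dy": -16.5, "dz": 0, "roll": 0, "fingers": 8.5}, {"dx": 3.4, "dy": -20.5, "dz": 0, "roll": 0, "fingers": 8.5}, {"dx": 4.0, "dy": -24.3, "dz": 1, "roll": 0, "fingers": 8.5}, {"dx": 4.6, "dy": -27.8, "dz": 2.5, "roll": 0, "fingers": 8.5}, {"dx": 5.1, "dy": -30.8, "dz": 4.5, "roll": 0, "fingers": 8.5}, {"dx": 5.4, "dy": -32.6, "dz": 6.5, "roll": 0, "fingers": 8.5}, {"dx": 5.5, "dy": -33.3, "dz": 8, "roll": 0, "fingers": 8.5}, {"dx": 5.5, "dy": -33.3, "dz": 8.5, "roll": 0, "fingers": 8.5}, {"dx": 5.5, "dy": -33.3, "dz": 8.5, "roll": 0, "fingers": 8.5}])

```text
t: 9.2
tcp_pos: [0.4506, 0.0036, 0.1428]
tcp_rot: [-0.0, 0.992, 0.127, -0.002]
wrist_force: [0.5, -0.9, 0.3]
grip_width: 0.085
finger_force: 0.0
```

```bash
cat >> h.py <<'E'
Q=np.array([0,.99198,.1264,0]);Q/=np.linalg.norm(Q)
def circ_px(d,c,r,h,n=48):  # circle in tool frame: centre c=(x,y), world height h below TCP -> tool z
    a=np.linspace(0,2*np.pi,n); X=np.stack([c[0]+r*np.cos(a),c[1]+r*np.sin(a),0*a+h],-1)
    H=d["hand_eye"]; C=(X-H[:3,3])@H[:3,:3]; f=210/np.tan(np.radians(d["vfov"]/2))
    return np.stack([d["cx"]-f*C[:,0]/C[:,2],d["cy"]+f*C[:,1]/C[:,2]],-1)
E
python3 - <<'E'
from h import *
d,p=snap("w7"); im=d["frame"][:,:,::-1].copy(); np.savez("w7.npz",f=im,p=p[0],q=p[1]); go((0.4525,.003,.036))
t=np.load("w6.npz")
print("tin rel", rot(Q).inv().apply(np.array([.4825,-.3325,.105])-t["p"]))
b=t["f"].copy()
for c,col in (((0,-.001),(0,0,255)),):
  for x,y in circ_px(d,c,.0395,.125): b[int(round(y)),int(round(x))]=col
  for x,y in circ_px(d,c,.0415,.125): im[int(round(y)),int(round(x))]=col
  for x,y in circ_px(d,c,.0185,.055,24): im[int(round(y)),int(round(x))]=(0,255,0)
x=lambda q:cv2.resize(q[120:330,177:377],(400,420),interpolation=cv2.INTER_NEAREST)
cv2.imwrite("pics/w67.png",np.hstack([x(b),x(im)]))
E
```

```text
d cm [ 0.08  0.03 10.78] tcp [0.4518 0.0031 0.1438] F [ 0.   0.4 -0.7] t 9.25
tin rel [-0.00059148 -0.00179637  0.12628527]
```

View pics/w67.png

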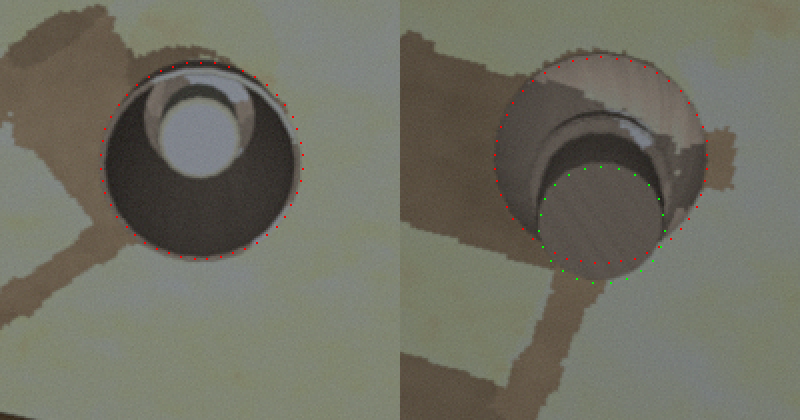

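Left panel: the tin rim centre is at about (200,162), within half a millimetre of the predicted circle. Right panel: the strainer flange centre is at about (601,158), 1.3 mm ahead in tool x, and the cap top at (601,222). Now gripping the collar.

>>> drive_tool(increments=[{"dx": 0.05, "dy": 0, "dz": 0.7, "roll": 0, "fingers": 8.5}, {"dx": 0.12, "dy": 0, "dz": 2.2, "roll": 0, "fingers": 8.5}, {"dx": 0.12, "dy": 0, "dz": 4.5, "roll": 0, "fingers": 8.5}, {"dx": 0.12, "dy": 0, "dz": 7, "roll": 0, "fingers": 8.5}, {"dx": 0.12, "dy": 0, "dz": 9, "roll": 0, "fingers": 8.5}, {"dx": 0.12, "dy": 0, "dz": 10.2, "roll": 0, "fingers": 8.5}, {"dx": 0.12, "dy": 0, "dz": 10.6, "roll": 0, "fingers": 8}, {"dx": 0.12, "dy": 0, "dz": 10.6, "roll": 0, "fingers": 7}, {"dx": 0.12, "dy": 0, "dz": 10.6, "roll": 0, "fingers": 6.2}, {"dx": 0.12, "dy": 0, "dz": 10.6, "roll": 0, "fingers": 5.6}, {"dx": 0.12, "dy": 0, "dz": 10.6, "roll": 0, "fingers": 5.2}])

```text
t: 10.35
tcp_pos: [0.4545, 0.0031, 0.0391]
tcp_rot: [0.0, 0.992, 0.126, 0.001]
wrist_force: [0.6, 0.0, 0.5]
grip_width: 0.0523
finger_force: 0.0
```

>>> drive_tool(increments=[{"dx": 0, "dy": 0, "dz": 0, "roll": 0, "fingers": 4.9}, {"dx": 0, "dy": 0, "dz": 0, "roll": 0, "fingers": 4.6}, {"dx": 0, "dy": 0, "dz": 0, "roll": 0, "fingers": 4}, {"dx": 0, "dy": 0, "dz": 0, "roll": 0, "fingers": 4}, {"dx": 0, "dy": 0, "dz": 0, "roll": 0, "fingers": 4}])

```text
t: 10.85
tcp_pos: [0.4542, 0.0035, 0.0394]
tcp_rot: [-0.0, 0.992, 0.126, 0.0]
wrist_force: [-1.6, 1.5, 7.8]
grip_width: 0.0454
finger_force: 60.2
```

>>> drive_tool(increments=[{"dx": 0, "dy": 0, "dz": -0.3, "roll": 0, "fingers": 4}, {"dx": 0, "dy": 0, "dz": -1, "roll": 0, "fingers": 4}, {"dx": 0, "dy": 0, "dz": -2.5, "roll": 0, "fingers": 4}, {"dx": 0, "dy": 0, "dz": -4.5, "roll": 0, "fingers": 4}, {"dx": 0, "dy": 0, "dz": -7, "roll": 0, "fingers": 4}, {"dx": 0, "dy": 0, "dz": -9.5, "roll": 0, "fingers": 4}, {"dx": 0, "dy": 0, "dz": -12, "roll": 0, "fingers": 4}, {"dx": 0, "dy": 0, "dz": -14, "roll": 0, "fingers": 4}, {"dx": 0, "dy": 0, "dz": -15.5, "roll": 0, "fingers": 4}, {"dx": 0, "dy": 0, "dz": -16, "roll": 0, "fingers": 4}, {"dx": 0, "dy": 0, "dz": -16, "roll": 0, "fingers": 4}])

```text
t: 11.95
tcp_pos: [0.4538, 0.0031, 0.1986]
tcp_rot: [0.0, 0.992, 0.126, 0.0]
wrist_force: [0.6, -0.0, -3.9]
grip_width: 0.0453
finger_force: 61.9
```

>>> drive_tool(increments=[{"dx": -0.1, "dy": 0.5, "dz": 0, "roll": 0, "fingers": 4}, {"dx": -0.3, "dy": 1.6, "dz": 0, "roll": 0, "fingers": 4}, {"dx": -0.6, "dy": 3.3, "dz": 0, "roll": 0, "fingers": 4}, {"dx": -0.95, "dy": 5.5, "dz": 0, "roll": 0, "fingers": 4}, {"dx": -1.4, "dy": 8, "dz": 0, "roll": 0, "fingers": 4}, {"dx": -1.85, "dy": 10.8, "dz": 0, "roll": 0, "fingers": 4}, {"dx": -2.3, "dy": 13.6, "dz": 0, "roll": 0, "fingers": 4}, {"dx": -2.8, "dy": 16.4, "dz": 0, "roll": 0, "fingers": 4}, {"dx": -3.3, "dy": 19.2, "dz": 0, "roll": 0, "fingers": 4}, {"dx": -3.75, "dy": 22, "dz": 0, "roll": 0, "fingers": 4}, {"dx": -4.2, "dy": 24.8, "dz": 0, "roll": 0, "fingers": 4}, {"dx": -4.65, "dy": 27.4, "dz": 0, "roll": 0, "fingers": 4}, {"dx": -5.05, "dy": 29.7, "dz": 0, "roll": 0, "fingers": 4}, {"dx": -5.35, "dy": 31.5, "dz": 0, "roll": 0, "fingers": 4}, {"dx": -5.55, "dy": 32.7, "dz": 0, "roll": 0, "fingers": 4}, {"dx": -5.67, "dy": 33.25, "dz": 0, "roll": 0, "fingers": 4}, {"dx": -5.67, "dy": 33.25, "dz": 0, "roll": 0, "fingers": 4}, {"dx": -5.67, "dy": 33.25, "dz": 0, "roll": 0, "fingers": 4}])

```text
t: 13.75
tcp_pos: [0.4817, -0.332, 0.198]
tcp_rot: [-0.001, 0.992, 0.126, -0.0]
wrist_force: [-0.7, 0.7, -3.6]
grip_width: 0.045
finger_force: 62.1
```

Run:
```python
from h import *
d,p=snap("w8"); s=get_image("side"); go((.4825,-.333,.2))
cv2.imwrite("pics/c8.png",np.hstack([cv2.resize(d["frame"][150:400,140:420,::-1],(448,400)),cv2.resize(s["frame"][150:350,120:296,::-1],(352,400))]))
```

```text
d cm [ 0.03  0.12 -0.18] tcp [ 0.4819 -0.3319  0.1982] F [-0.1 -0.6 -3.5] t 13.85
```

View pics/c8.png

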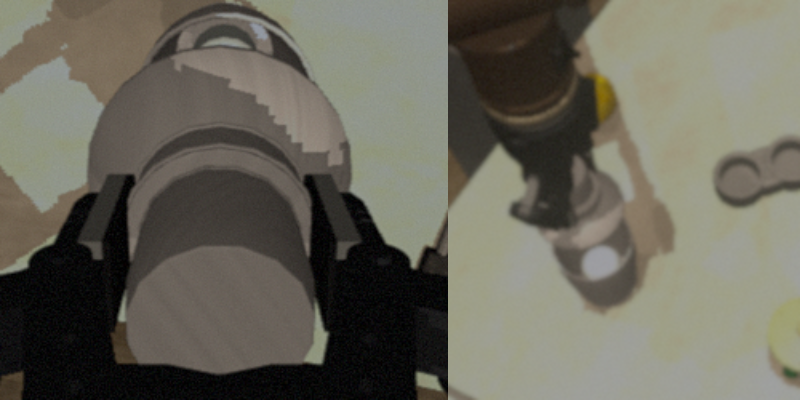

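The wrist view shows the strainer and cap held level, flange centre at (220,160), with the tin behind at about (225,30). I've now viewed ten pictures, so from here I'll check numerically. First, the tin's offset from this pose.

```bash
cat > fit.py <<'E'
from h import *
from scipy.ndimage import map_coordinates as mc, gaussian_filter
def fit(d,im,r,h,arc,span=.006,verb=True):
    g=gaussian_filter(im.astype(float).mean(2),1.0); best=[]
    a=np.linspace(arc[0],arc[1],90); H=d["hand_eye"]; f=210/np.tan(np.radians(d["vfov"]/2))
    def px(c,rr):
        X=np.stack([c[0]+rr*np.cos(a),c[1]+rr*np.sin(a),0*a+h],-1); C=(X-H[:3,3])@H[:3,:3]
        return d["cy"]+f*C[:,1]/C[:,2],d["cx"]-f*C[:,0]/C[:,2]
    for x in np.arange(-span,span+1e-9,.0005):
        for y in np.arange(-span,span+1e-9,.0005):
            s=mc(g,px((x,y),r+.0008),order=1)-mc(g,px((x,y),r-.0008),order=1)
            best.append((np.abs(s).mean(),x,y))
    best.sort(reverse=True); print([tuple(np.round(b,4)) for b in best[:4]])
E
python3 - <<'E'
from fit import *
d=get_image("wrist"); b=np.load("w6.npz")["f"]
im=cv2.imread("pics/w8.png"); im=cv2.resize(im,(560,420),interpolation=cv2.INTER_AREA)
for r in (.0395,.0375): 
    fit(d,b,r,.125,(-np.pi,np.pi)); fit(d,b,r,.125,(-1.2,1.2)); fit(d,d["frame"],r,.093,(-.75,.75)); fit(d,d["frame"],r,.093,(-.55,.55))
E
```

```text
[(np.float64(21.1011), np.float64(-0.0015), np.float64(-0.0045)), (np.float64(20.9926), np.float64(-0.002), np.float64(-0.0045)), (np.float64(20.626), np.float64(-0.0015), np.float64(-0.004)), (np.float64(20.4448), np.float64(-0.001), np.float64(-0.0045))]
[(np.float64(27.1957), np.float64(-0.002), np.float64(-0.0045)), (np.float64(27.0658), np.float64(-0.0025), np.float64(-0.004)), (np.float64(26.6518), np.float64(-0.0025), np.float64(-0.0045)), (np.float64(26.4605), np.float64(-0.002), np.float64(-0.004))]
[(np.float64(37.855), np.float64(-0.0005), np.float64(0.001)), (np.float64(37.6219), np.float64(-0.0005), np.float64(0.0015)), (np.float64(35.8352), np.float64(-0.0005), np.float64(0.0005)), (np.float64(35.6605), np.float64(-0.0005), np.float64(0.002))]
[(np.float64(44.9328), np.float64(-0.0005), np.float64(0.0015)), (np.float64(44.5159), np.float64(-0.0005), np.float64(0.001)), (np.float64(43.4175), np.float64(-0.0005), np.float64(0.002)), (np.float64(42.2748), np.float64(-0.0005), np.float64(0.0005))]
[(np.float64(27.1673), np.float64(-0.002), np.float64(-0.0015)), (np.float64(
[... 220 characters left out ...]
oat64(-0.0035)), (np.float64(29.2921), np.float64(0.0), np.float64(-0.003)), (np.float64(28.699), np.float64(0.0), np.float64(-0.004)), (np.float64(28.2852), np.float64(-0.0005), np.float64(-0.0035))]
[(np.float64(39.9981), np.float64(0.0015), np.float64(0.0015)), (np.float64(38.6279), np.float64(0.0015), np.float64(0.001)), (np.float64(38.3121), np.float64(0.0015), np.float64(0.002)), (np.float64(36.4338), np.float64(0.002), np.float64(0.001))]
[(np.float64(45.4523), np.float64(0.0015), np.float64(0.0015)), (np.float64(44.7569), np.float64(0.0015), np.float64(0.002)), (np.float64(44.5211), np.float64(0.0015), np.float64(0.001)), (np.float64(42.4124), np.float64(0.0015), np.float64(0.0025))]
```

Run:
```python
from fit import *
d=get_image("wrist")
print("flange");fit(d,d["frame"],.0415,.0185,(-1.0,1.0));fit(d,d["frame"],.0415,.0185,(-1.15,1.15));fit(d,d["frame"],.0415,.0225,(-.9,.9))
print("tin");fit(d,d["frame"],.0395,.0935,(-.75,.75));fit(d,d["frame"],.0385,.0935,(-.7,.7))
go((.482,-.333,.2))
```

```text
flange
[(np.float64(26.2366), np.float64(-0.002), np.float64(-0.0015)), (np.float64(25.823), np.float64(-0.0025), np.float64(-0.0015)), (np.float64(25.7152), np.float64(-0.0015), np.float64(-0.0015)), (np.float64(25.126), np.float64(-0.0025), np.float64(-0.002))]
[(np.float64(27.3414), np.float64(-0.0025), np.float64(-0.0015)), (np.float64(27.2769), np.float64(-0.002), np.float64(-0.0015)), (np.float64(26.5016), np.float64(-0.0025), np.float64(-0.001)), (np.float64(26.2945), np.float64(-0.0015), np.float64(-0.0015))]
[(np.float64(24.8134), np.float64(-0.002), np.float64(-0.0015)), (np.float64(24.6342), np.float64(-0.0025), np.float64(-0.0015)), (np.float64(24.3652), np.float64(-0.002), np.float64(-0.002)), (np.float64(24.2808), np.float64(-0.0025), np.float64(-0.002))]
tin
[(np.float64(36.94), np.float64(-0.0005), np.float64(0.001)), (np.float64(36.161), np.float64(-0.0005), np.float64(0.0015)), (np.float64(35.8756), np.float64(-0.0005), np.float64(0.0005)), (np.float64(34.6934), np.float64(-0.001), np.float64(0.0015))]
[(np.float64(40.5607), np.float64(0.0005), np.float64(0.001)), (np.float64(40.4426), np.float64(0.0005), np.float64(0.0015)), (np.float64(37.937), np.float64(0.0005), np.float64(0.0005)), (np.float64(37.5653), np.float64(0.0005), np.float64(0.002))]
d cm [-0.03  0.09 -0.16] tcp [ 0.4821 -0.3321  0.1984] F [ 0.6  0.2 -3.7] t 13.95
```

>>> drive_tool(increments=[{"dx": 0.08, "dy": 0.12, "dz": 0, "roll": 0, "fingers": 4}, {"dx": 0.17, "dy": 0.25, "dz": 0, "roll": 0, "fingers": 4}, {"dx": 0.17, "dy": 0.25, "dz": 0, "roll": 0, "fingers": 4}, {"dx": 0.17, "dy": 0.25, "dz": 0, "roll": 0, "fingers": 4}])

```text
t: 14.35
tcp_pos: [0.4843, -0.3349, 0.1983]
tcp_rot: [0.0, 0.992, 0.126, 0.0]
wrist_force: [0.3, 0.4, -2.8]
grip_width: 0.0452
finger_force: 62.1
```

Run:
```python
from fit import *
for i in range(2):
    d=get_image("wrist"); go((.4843,-.334,.2))
print("flange");fit(d,d["frame"],.0415,.0185,(-1.1,1.1))
print("tin");fit(d,d["frame"],.0395,.0935,(-.75,.75));fit(d,d["frame"],.0385,.0935,(-.7,.7))
```

```text
d cm [ 0.03 -0.09 -0.18] tcp [ 0.4842 -0.3349  0.1982] F [-0.5 -1.4 -3.5] t 14.4
d cm [ 0.03 -0.09 -0.18] tcp [ 0.4842 -0.3349  0.1982] F [-0.2 -0.2 -2.9] t 14.45
flange
[(np.float64(27.1887), np.float64(-0.002), np.float64(-0.0015)), (np.float64(26.6627), np.float64(-0.002), np.float64(-0.001)), (np.float64(26.1756), np.float64(-0.0025), np.float64(-0.001)), (np.float64(26.0531), np.float64(-0.0025), np.float64(-0.0015))]
tin
[(np.float64(32.9343), np.float64(-0.002), np.float64(-0.002)), (np.float64(32.4775), np.float64(-0.002), np.float64(-0.0025)), (np.float64(30.8551), np.float64(-0.002), np.float64(-0.0015)), (np.float64(29.7006), np.float64(-0.002), np.float64(-0.003))]
[(np.float64(35.5663), np.float64(-0.001), np.float64(-0.002)), (np.float64(34.4909), np.float64(-0.001), np.float64(-0.0015)), (np.float64(33.7816), np.float64(-0.001), np.float64(-0.0025)), (np.float64(31.4939), np.float64(-0.0005), np.float64(-0.0025))]
```

>>> drive_tool(increments=[{"dx": 0, "dy": -0.06, "dz": 0.5, "roll": 0, "fingers": 4}, {"dx": 0, "dy": -0.06, "dz": 1.5, "roll": 0, "fingers": 4}, {"dx": 0, "dy": -0.06, "dz": 3, "roll": 0, "fingers": 4}, {"dx": 0, "dy": -0.06, "dz": 4.2, "roll": 0, "fingers": 4}, {"dx": 0, "dy": -0.06, "dz": 4.9, "roll": 0, "fingers": 4}, {"dx": 0, "dy": -0.06, "dz": 5.1, "roll": 0, "fingers": 4}, {"dx": 0, "dy": -0.06, "dz": 5.3, "roll": 0, "fingers": 4}, {"dx": 0, "dy": -0.06, "dz": 5.5, "roll": 0, "fingers": 4}, {"dx": 0, "dy": -0.06, "dz": 5.7, "roll": 0, "fingers": 4}])

```text
t: 15.35
tcp_pos: [0.4846, -0.3347, 0.1418]
tcp_rot: [0.0, 0.992, 0.126, 0.001]
wrist_force: [-0.4, 0.5, -2.8]
grip_width: 0.045
finger_force: 62.1
```

>>> drive_tool(increments=[{"dx": 0, "dy": 0, "dz": 0.2, "roll": 0, "fingers": 4}, {"dx": 0, "dy": 0, "dz": 0.4, "roll": 0, "fingers": 4}, {"dx": 0, "dy": 0, "dz": 0.6, "roll": 0, "fingers": 4}])

```text
t: 15.65
tcp_pos: [0.4842, -0.3344, 0.1353]
tcp_rot: [0.0, 0.992, 0.126, 0.0]
wrist_force: [1.4, -0.3, -4.3]
grip_width: 0.0453
finger_force: 62.1
```

>>> drive_tool(increments=[{"dx": 0, "dy": 0, "dz": 0.2, "roll": 0, "fingers": 4}, {"dx": 0, "dy": 0, "dz": 0.4, "roll": 0, "fingers": 4}, {"dx": 0, "dy": 0, "dz": 0.5, "roll": 0, "fingers": 4}])

```text
t: 15.95
tcp_pos: [0.484, -0.3343, 0.13]
tcp_rot: [-0.0, 0.992, 0.126, -0.0]
wrist_force: [-0.9, -0.3, -4.0]
grip_width: 0.0454
finger_force: 62.1
```

>>> drive_tool(increments=[{"dx": 0, "dy": 0, "dz": 0.1, "roll": 0, "fingers": 4}, {"dx": 0, "dy": 0, "dz": 0.15, "roll": 0, "fingers": 4}, {"dx": 0, "dy": 0, "dz": 0.2, "roll": 0, "fingers": 4}])

```text
t: 16.25
tcp_pos: [0.4841, -0.3344, 0.1285]
tcp_rot: [0.0, 0.992, 0.126, -0.0]
wrist_force: [-1.0, 0.2, -1.6]
grip_width: 0.0454
finger_force: 62.1
```

>>> drive_tool(increments=[{"dx": 0, "dy": 0, "dz": 0.05, "roll": 0, "fingers": 4}, {"dx": 0, "dy": 0, "dz": 0.05, "roll": 0, "fingers": 4}])

```text
t: 16.45
tcp_pos: [0.4842, -0.3344, 0.1284]
tcp_rot: [0.0, 0.992, 0.126, 0.0]
wrist_force: [-1.2, 1.0, 0.7]
grip_width: 0.0452
finger_force: 62.4
```

>>> drive_tool(increments=[{"dx": 0, "dy": 0, "dz": 0.08, "roll": 0, "fingers": 4}, {"dx": 0, "dy": 0, "dz": 0.08, "roll": 0, "fingers": 4}])

```text
t: 16.65
tcp_pos: [0.4843, -0.3345, 0.1284]
tcp_rot: [0.0, 0.992, 0.126, 0.0]
wrist_force: [-2.1, 1.8, 6.3]
grip_width: 0.0452
finger_force: 62.8
```

>>> drive_tool(increments=[{"dx": 0, "dy": 0, "dz": -0.08, "roll": 0, "fingers": 5}, {"dx": 0, "dy": 0, "dz": -0.1, "roll": 0, "fingers": 6}, {"dx": 0, "dy": 0, "dz": -0.1, "roll": 0, "fingers": 7}, {"dx": 0, "dy": 0, "dz": -0.1, "roll": 0, "fingers": 8}, {"dx": 0, "dy": 0, "dz": -0.1, "roll": 0, "fingers": 8.5}, {"dx": 0, "dy": 0, "dz": -0.1, "roll": 0, "fingers": 8.5}, {"dx": -0.1, "dy": 0, "dz": -1, "roll": 0, "fingers": 8.5}, {"dx": -0.2, "dy": 0, "dz": -2, "roll": 0, "fingers": 8.5}, {"dx": -0.2, "dy": 0, "dz": -2.3, "roll": 0, "fingers": 8.5}, {"dx": -0.2, "dy": 0, "dz": -2.3, "roll": 0, "fingers": 8.5}])

```text
t: 17.65
tcp_pos: [0.4829, -0.3356, 0.1516]
tcp_rot: [0.001, 0.992, 0.126, 0.001]
wrist_force: [0.1, -0.1, -0.1]
grip_width: 0.0849
finger_force: 0.0
```

Run:
```python
from fit import *
d,p=snap("w9"); go((.4843,-.334,.15))
h=p[0][2]
print("flange");[fit(d,d["frame"],.0415,h-.109+k,(-1.1,1.1)) for k in (0,-.01)]
print("cap");fit(d,d["frame"],.0185,h-.179,(-np.pi,np.pi))
t=get_image("top");s=get_image("side")
for n,i in (("t",t),("s",s)): cv2.imwrite(f"pics/{n}9.png",i["frame"][:,:,::-1])
```

```text
d cm [ 0.2  -0.08  0.09] tcp [ 0.4825 -0.3352  0.1509] F [ 0.2 -0.2 -0.5] t 17.7
flange
[(np.float64(24.7363), np.float64(-0.0005), np.float64(-0.0025)), (np.float64(24.7314), np.float64(-0.0005), np.float64(-0.002)), (np.float64(24.277), np.float64(-0.001), np.float64(-0.0025)), (np.float64(23.9887), np.float64(-0.0005), np.float64(-0.0015))]
[(np.float64(23.7803), np.float64(0.001), np.float64(-0.0015)), (np.float64(23.5645), np.float64(0.001), np.float64(-0.001)), (np.float64(23.3232), np.float64(0.001), np.float64(-0.002)), (np.float64(22.9598), np.float64(0.001), np.float64(-0.0025))]
cap
[(np.float64(24.995), np.float64(0.0005), np.float64(-0.002)), (np.float64(24.2178), np.float64(0.0005), np.float64(-0.0015)), (np.float64(23.7659), np.float64(0.0), np.float64(-0.002)), (np.float64(23.0083), np.float64(0.0), np.float64(-0.0015))]
```

>>> drive_tool(increments=[{"dx": 0, "dy": -0.05, "dz": 0, "roll": 0, "fingers": 7.5}, {"dx": 0, "dy": -0.05, "dz": 0, "roll": 0, "fingers": 6.5}, {"dx": 0, "dy": -0.05, "dz": 0, "roll": 0, "fingers": 5.5}, {"dx": 0, "dy": -0.05, "dz": 0, "roll": 0, "fingers": 4.8}, {"dx": 0, "dy": -0.05, "dz": 0, "roll": 0, "fingers": 4.4}, {"dx": 0, "dy": -0.05, "dz": 0, "roll": 0, "fingers": 4.2}, {"dx": 0, "dy": -0.05, "dz": 0, "roll": 0, "fingers": 4}, {"dx": 0, "dy": -0.05, "dz": 0, "roll": 0, "fingers": 3.8}, {"dx": 0, "dy": -0.05, "dz": 0, "roll": 0, "fingers": 3.2}, {"dx": 0, "dy": -0.05, "dz": 0, "roll": 0, "fingers": 3.2}, {"dx": 0, "dy": -0.05, "dz": 0, "roll": 0, "fingers": 3.2}])

```text
t: 18.9
tcp_pos: [0.4823, -0.3346, 0.1504]
tcp_rot: [0.0, 0.992, 0.126, 0.0]
wrist_force: [0.2, 0.8, 2.6]
grip_width: 0.0377
finger_force: 60.4
```

>>> drive_tool(increments=[{"dx": 0, "dy": 0, "dz": -0.3, "roll": 0, "fingers": 3.2}, {"dx": 0, "dy": 0, "dz": -0.7, "roll": 0, "fingers": 3.2}, {"dx": 0, "dy": 0, "dz": -1.1, "roll": 0, "fingers": 3.2}, {"dx": 0, "dy": 0, "dz": -1.3, "roll": 0, "fingers": 3.2}])

```text
t: 19.3
tcp_pos: [0.4821, -0.3344, 0.1633]
tcp_rot: [0.0, 0.992, 0.126, 0.0]
wrist_force: [-0.9, -0.4, -1.1]
grip_width: 0.0376
finger_force: 60.1
```

>>> drive_tool(increments=[{"dx": 0, "dy": 0, "dz": -0.4, "roll": 0, "fingers": 3.2}, {"dx": 0, "dy": 0, "dz": -1, "roll": 0, "fingers": 3.2}, {"dx": 0, "dy": 0, "dz": -1.8, "roll": 0, "fingers": 3.2}, {"dx": 0, "dy": 0, "dz": -2.8, "roll": 0, "fingers": 3.2}, {"dx": 0, "dy": 0, "dz": -4, "roll": 0, "fingers": 3.2}, {"dx": 0, "dy": 0, "dz": -5.5, "roll": 0, "fingers": 3.2}, {"dx": 0, "dy": 0, "dz": -7, "roll": 0, "fingers": 3.2}, {"dx": 0, "dy": 0, "dz": -8.3, "roll": 0, "fingers": 3.2}, {"dx": 0, "dy": 0, "dz": -9, "roll": 0, "fingers": 3.2}, {"dx": 0, "dy": 0, "dz": -9.2, "roll": 0, "fingers": 3.2}, {"dx": 0, "dy": 0, "dz": -9.2, "roll": 0, "fingers": 3.2}, {"dx": 0, "dy": 0, "dz": -9.2, "roll": 0, "fingers": 3.2}])

```text
t: 20.5
tcp_pos: [0.4816, -0.334, 0.2541]
tcp_rot: [-0.001, 0.992, 0.126, -0.001]
wrist_force: [0.3, -0.3, -0.6]
grip_width: 0.0376
finger_force: 60.1
```

Run:
```python
from fit import *
d,p=snap("w10"); go((.4823,-.3346,.255)); h=p[0][2]
print("flange seated");[fit(d,d["frame"],.0415,h-.109,(-.8,.8))]
s=get_image("side")
# change between side views before/after lift: strainer must stay; report bbox of flange/tin zone difference
a=cv2.imread("pics/s9.png")[:,:,::-1].astype(int); D=np.abs(a-s["frame"]).max(2)
for n,X in (("tin foot",(.484,-.334,.03)),("rim",(.484,-.334,.1)),("mould",(.575,-.147,.03)),("lemon",(.353,-.158,.03))):
    u,v=proj(s,np.array(X)).round().astype(int); print(n,(u,v),D[v-8:v+9,u-8:u+9].mean().round(1))
```

```text
d cm [ 0.06  0.08 -0.1 ] tcp [ 0.4815 -0.334   0.254 ] F [ 0.1  0.2 -0.3] t 20.55
flange seated
[(np.float64(16.6593), np.float64(0.0005), np.float64(0.001)), (np.float64(16.5689), np.float64(0.0005), np.float64(0.0015)), (np.float64(16.1752), np.float64(0.0005), np.float64(0.0005)), (np.float64(15.9513), np.float64(0.0005), np.float64(0.002))]
tin foot (np.int64(199), np.int64(285)) 5.9
rim (np.int64(193), np.int64(271)) 20.6
mould (np.int64(278), np.int64(233)) 3.0
lemon (np.int64(192), np.int64(198)) 32.1
```

```bash
python3 -c "
from rig import *
print(hand_in())"
```

```text
the job is handed in; nothing more can be done
None
```

The ice is in the tin, the strainer is seated in its mouth, and the cap is held about 10 cm above the strainer's shoulder. I handed it in at about 20.6 s with no verdict returned, and the end state was checked by force and image fit only, since my ten pictures were used up.

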